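# Level the shelf and hold its foot

### The job

Slide the yellow spirit level along its groove on the shelf, under the spring clip's roller, until its nose is home against the stop and the clip presses it onto the board. Then take the red wing knob of the shelf's levelling foot, push it well down and turn it clockwise until the bubble stands still wholly between the two black lines. The foot springs back, so finish while still gripping the knob, pushed down, with the bubble centred and the level left home; leave the tray things, padlock, bottle and jar where they are.

Things in the scene. Friction and masses are not known exactly. Their poses are not given: they have to be found in the camera images.
- level: Yellow spirit level with black ends, loose in the groove on the shelf board: 180 mm long (y), 30 wide (x), 45 high (z), 0.26 to 0.44 kg; origin: centre of its underside. Nose = -y end, towards the clip. Starts 65 to 150 mm from home. Green vial window in the middle of the top; grip across its 30 mm width at y about +55 mm, 36 mm up. The groove strips are 10 mm high, 3 mm play each side.
- home (a point): Point on the board's top where the level's origin lies once home (nose on the steel stop, under the roller). y: along board and groove, from the clip (robot's right) to the foot (robot's left); z up. Light wood board 430 x 140 x 20 mm, top about 90 mm above the table, pivoted at the clip end; its foot end starts low by 6 to 14 mrad.
- clip: Steel clothes-peg style spring clip at the board's right end, hinged. Its black free-turning roller (20 mm dia, 36 wide) overhangs the groove 65 mm from home towards -y, underside 43 mm above the board; the 45 mm high level, pushed under it with 8 to 18 N, lifts it and is pressed down with 3 to 4 N. Origin: hinge, 116 mm from home towards -y, 65 mm above the board. Top 100 mm above the board.
- bubble (a joint): Place of the pale bubble (20 x 14 mm) in the level's green vial (84 x 22 mm), m: 0 in the middle, + towards the level's +y end, at most 0.031. The clear space between the two black lines is 32 mm: the whole bubble is between them from -0.006 to +0.006. It runs to the high end, 20 mm per 10 mrad of slope, and takes about 1 s to settle.
- foot (a joint): Turn of the foot's wing knob, rad: 0 at rest on its stop, + clockwise from above, at most 1.7. Turning + raises the foot end of the board, 12.5 mrad per rad, so the bubble moves about 25 mm per rad towards +; it starts on the - side, and 0.4 to 1.2 rad centres it. A spring (0.02 to 0.15 N m) runs the knob back to 0 when let go.
- foot_push (a joint): How far the wing knob is pushed down, m: 0 up, 0.006 fully down. Spring: 3 N to start, 6.6 N fully down.
- wing: The foot's wing knob, on a grey housing left of the board: black flange disc (68 mm dia, 8 thick) with an upright red bar on it, 50 mm long (x), 14 thick (y), 32 high; turns about the vertical with joint foot, sinks with foot_push. Origin: on the axis, underside of the flange, 96 mm above the table when up. Pinch the bar from above; fingertips may bear on the flange.
- wing_grip (a point): Point on the knob's axis inside the red bar, 21 mm above the flange's top, 11 mm below the bar's top; axes as wing.
- valve_tool: red T-shaped valve tool, about 50 x 100 x 14 mm, in the tray; bystander; origin under it
- lever_a: white tyre lever, 125 x 16 x 10 mm, in the tray; bystander; origin under it
- lever_b: second white tyre lever, like the first; bystander
- tin: closed aluminium tin, 68 mm across, 55 mm high, in the tray; bystander; origin under its centre
- padlock: brass padlock standing on the table, 45 x 28 x 71 mm; bystander; origin under it
- oil: yellow oil bottle, 56 mm across, 120 mm high; bystander; origin under it
- jar: glass jar with blue lid, 70 mm across, 85 mm high; bystander; origin under it
Things that resemble listed ones, but are neither listed nor needed, are in the scene too. There is more than one size of the level; the one meant has the size given above.

How it is judged:
By the outcome, as a careful person would: the job done as asked, in the order asked, and still so for the second after the job is handed in, while the arm keeps its last pose, push and grip.
It also fails if it takes over 64 s, if anything falls off the work surface, if the arm or the gripper's body presses on something with over 40 N, if the wrist force passes 120 N, or if a joint passes its speed limit or range.

### The arm

A 7-joint arm with a two-finger parallel gripper is mounted at the origin on the work surface. World frame = base frame: x ahead of the robot, y to its left, z up, the work surface at z = 0. Lengths are in m, angles in rad, forces in N, time in s.
With the tool pointing down it reaches from about 0.4 to 0.875 m from the base axis. Payload 6.5 kg.
Tool frame: the origin (TCP) lies at the very end of the fingers, on their centre line; the grasp point (between the pads) lies arm.grip_depth behind it (arm.grip_depth is the distance from the TCP to the grasp point, in m); z points along the fingers, y is the line along which they close (so a half turn about z gives the same grasp; the last joint's range is limited). The gripper opens to 85 mm and grips with 20 to 120 N. Pads are 22 mm wide; open, the fingers measure 114 mm over their backs; the gripper's body (76 mm by 85 mm) begins 54 mm behind the grasp point. The pads swing forward as they close: fully open they stand 13 mm farther back than shut.
Start: joints at [-1.265, 0.536, -0.004, 1.538, 0.003, 1.067, -0.071], TCP at [0.236, 0.606, 0.194] pointing down, gripper open.
Joint ranges: [-2.7, 2.7], [-0.37, 2.16], [-1.27, 1.26], [0.24, 2.4], [-1.31, 4.45], [0.19, 1.91], [-2.76, 2.76]. Speed limits (rad/s): [2.39, 2.39, 3.14, 3.14, 3.14, 3.14, 3.14].

### API

Orientations are given as [roll, pitch, yaw] about the fixed x, y, z axes, in that order (R = Rz(yaw) Ry(pitch) Rx(roll)).
In Python, from workcell import sense, optics, workorder, arm gives the robot as it stands. The module is installed in compiled form; this text tells all that it offers.
- The arm moves only by the tool servo_tool, never from a script. Its argument "moves" is a list of rows, each an object with "travel": the shift along the tool's x, y, z in m, a list of three; "twist": the turn about the tool's z in degrees; "jaw": the finger opening in m, from 0 to 0.0854. In form: [{"travel": [dx, dy, dz], "twist": twist, "jaw": jaw}, ...]. A call has 1 to 20 rows; each row shifts and turns the commanded pose from where the row before left it, along the tool's axes as they then stand; what a row does not reach is not made up. A row lasts 1/12 s, in which the tool goes at most 41.7 mm and 7.16 degrees, less where a joint would pass 70% of its speed; a pose out of reach is approached as far as the arm can. A call with a gripper value outside its range is refused whole. The fingers move at their own pace and stop on an object; "grip_force" is the grip in N (left out, the last holds). Time passes only in rows, so rows that do not move let the fingers close. It gives the time, the measured TCP pose, the force, the opening and the grip force at its end, in the units of the state.
- sense(): the state, without advancing time (a new reading comes with each control period).
- optics.grab_frame(name): name is "side" or "top"; returns the picture (480x640x3 uint8, red, green, blue); there is no depth.
- optics.calibration(name): a dict with "fov_y" (degrees; the focal length in pixels is half the picture's height over the tangent of half this angle, whatever the lens; pixels are square), "cx", "cy" (the principal point, pixels), "rvec" (rotation vector, rad) and "tvec" (3), from world to camera coordinates, as OpenCV has them. Camera axes: x right, y down, z forward; pixel columns grow to the right and rows downward; lengths in m; the calibration is good to about 2 mm. A picture is of the moment at which its call begins. calibration takes no time and is no camera call.
- workorder.sign_off(): hands the job in; it is judged then, once.
The state is a dict: "t": time; "joint_pos": joint angles; "joint_vel": joint speeds; "joint_torque": joint torques, N m; "tcp_pos": TCP position; "tool_rot": TCP orientation; "wrist_force": force on the tool from outside, world axes, zero at the start; "ft_torque": the same for the moment, N m; "opening": finger opening in m; "grasp_force": force on a finger pad.
Only numpy, scipy, OpenCV 4.12 (cv2) and the standard library are available. Lean on these libraries where they do the work, as an engineer would, in place of code of your own. Each camera call takes 0.05 s, during which the arm holds its last target. There are 200 camera calls.

## Working session

There is one attempt and no reset: what is moved stays moved. The work goes in short steps, Python scripts to look and compute and a tool call to move; the robot and the scene stay as the last step left them, time stands still between calls to the robot, and variables do not carry over. Pictures are saved under pics/ and viewed, at most 12 in all, crops included, and the job is handed in when it is done.

Besides the shell and the picture viewer there is one more tool, called in YAML: its name, and indented under it one key for each argument. servo_tool: Moves the arm, as the interface text tells. Its arguments: {"type":"object","properties":{"moves":{"type":"array"},"grip_force":{"type":"number"}},"required":["moves"]}

```bash
mkdir -p pics; cat > h.py <<'E'
import numpy as np, cv2
from workcell import sense, optics, workorder, arm
def cal(n):
    c=optics.calibration(n); f=240/np.tan(np.radians(c["fov_y"])/2)
    return np.array([[f,0,c["cx"]],[0,f,c["cy"]],[0,0,1]]),np.array(c["rvec"],float),np.array(c["tvec"],float)
def ray(n,uv,z):
    K,r,t=cal(n);R=cv2.Rodrigues(r)[0];o=-R.T@t
    d=R.T@np.linalg.inv(K)@np.array([*uv,1.]);return o+d*(z-o[2])/d[2]
def proj(n,p):
    K,r,t=cal(n);return cv2.projectPoints(np.array(p,float).reshape(-1,3),r,t,K,None)[0][:,0]
def save(n,f,crop=None,s=1):
    im=optics.grab_frame(n)[:,:,::-1]
    if crop: a,b,c,d=crop; im=im[b:d,a:c]
    cv2.imwrite("pics/"+f,cv2.resize(im,None,fx=s,fy=s,interpolation=cv2.INTER_CUBIC))
E
python3 -c "
from h import *
save('top','t0.png');save('side','s0.png')
for n in('top','side'):
  c=optics.calibration(n);print(c); K,r,t=cal(n);print(-cv2.Rodrigues(r)[0].T@t)
print(sense(),arm.grip_depth)"
```

```text
{'fov_y': 55.70986636550133, 'cx': 314.88053626943406, 'cy': 235.45779781543465, 'rvec': array([ 2.1462343 , -2.14113535,  0.18079025]), 'tvec': array([0.03579724, 0.50320612, 1.01558732])}
[0.33691323 0.04748274 1.08173486]
{'fov_y': 55.210441433755136, 'cx': 314.3265341369736, 'cy': 241.27065055349757, 'rvec': array([ 0.20848751, -2.86303532,  1.13479698]), 'tvec': array([0.50229176, 0.09463394, 1.12858147])}
[0.39354602 0.76969484 0.88749091]
{'t': 0.1, 'joint_pos': array([-1.26521508,  0.53711013, -0.00443287,  1.53874586,  0.00259409,
        1.06729292, -0.07121444]), 'joint_vel': array([ 5.29943977e-04, -1.88856702e-03, -4.16013437e-04, -3.32368994e-03,
        6.01650085e-05, -1.18448745e-03,  1.68918941e-03]), 'joint_torque': array([ 2.45261188e-03, -5.84569716e+01,  1.05178636e+00, -2.59774643e+01,
        1.26528015e-02,  4.60872441e-03, -3.19881747e-05]), 'tcp_pos': array([0.23592463, 0.60501597, 0.1932991 ]), 'tool_rot': array([-3.14004622e+00,  1.12438159e-04,  2.76986091e+00]), 'wrist_force': array([-0.66830903,  0.02809787, -0.17082664]), 'ft_torque': array([-0.04095751, -0.0392972 ,  0.00912202]), 'grasp_force': 0.0, 'opening': 0.08521167661821184} 0.0187
```

View pics/t0.png

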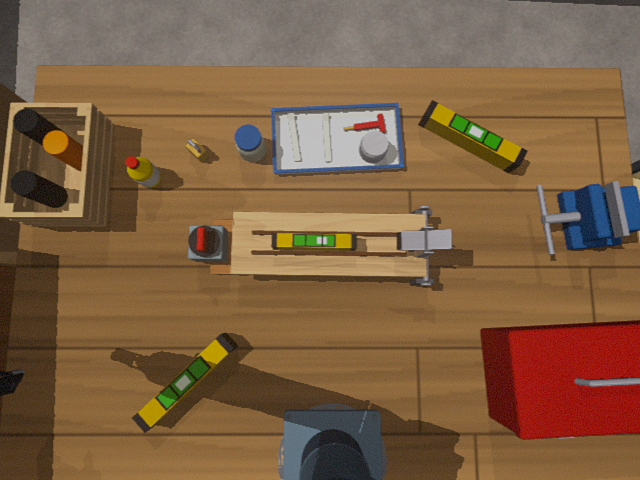

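View pics/s0.png

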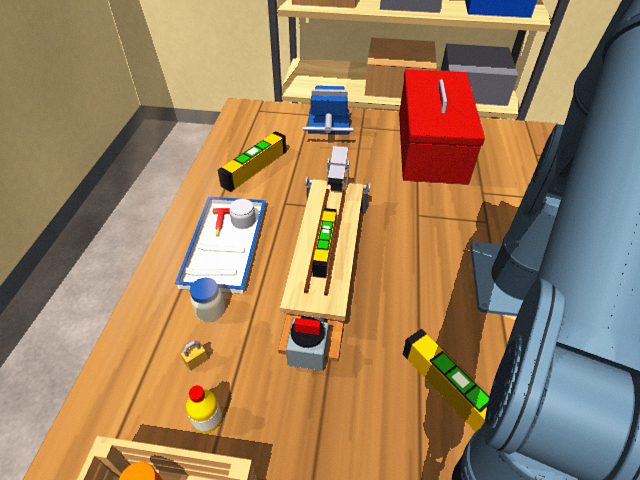

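The top view shows the level in the groove at px (273–356, 241), the clip at (425, 240) and the wing knob at (203, 240). The other two levels are decoys. I'll enlarge both views.

```bash
python3 -c "
from h import *
save('top','t1.png',(180,195,460,295),2.8)
save('side','s1.png',(260,130,400,380),2.4)"
```

```text
(no output)
```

View pics/t1.png

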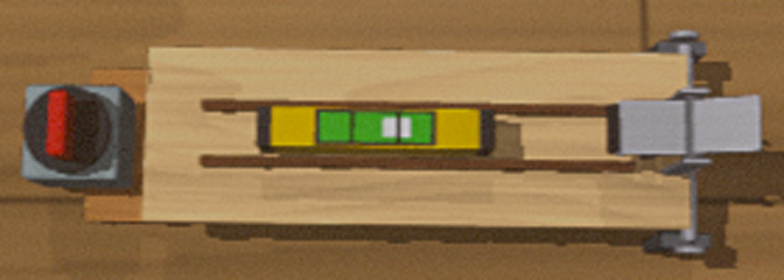

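View pics/s1.png

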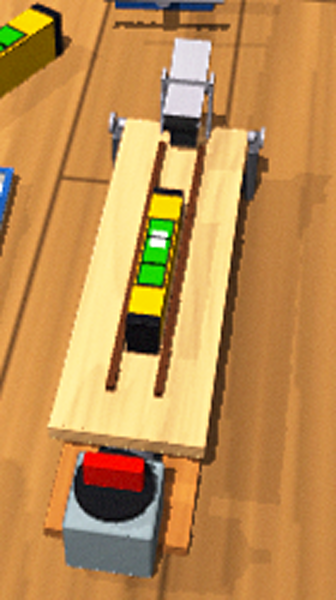

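```bash
python3 -c "
from h import *
P=lambda x,y:((x+.5)/2.8+180-.5,(y+.5)/2.8+195-.5)
S=lambda x,y:((x+.5)/2.4+260-.5,(y+.5)/2.4+130-.5)
for n,x,y,z in [('L+far',262,106,.133),('L+near',262,149,.133),('Nfar',492,109,.134),('Nnear',492,150,.134),('Bfl',150,47,.088),('Bnl',145,221,.088),('Bfr',690,53,.09),('Bnr',688,229,.09),('bar top far',59,90,.136),('bar top near',56,157,.136),('barR far',68,91,.136),('barL near',47,157,.136),('barR near',68,157,.136),('roller l far',610,100,.15),('roller l near',610,154,.15)]:
  print(n,ray('top',P(x,y),z).round(4))
for n,x,y,z in [('L+far',129,313,.133),('L+near',160,318,.133),('Nfar',155,188,.134),('Nnear',183,192,.134),('bar top farL',84,452,.136),('bar top nearL',143,457,.136),('bar top farR+',84,470,.136),('Bnl',205,448,.088),('Bfl',49,431,.088)]:
  print('s',n,ray('side',S(x,y),z).round(4))
"
```

```text
L+far [0.4942 0.126  0.133 ]
L+near [0.4615 0.1255 0.133 ]
Nfar [ 0.4923 -0.0478  0.134 ]
Nnear [ 0.4611 -0.0474  0.134 ]
Bfl [0.549  0.2197 0.088 ]
Bnl [0.4105 0.2194 0.088 ]
Bfr [ 0.5453 -0.2109  0.09  ]
Bnr [ 0.4051 -0.2042  0.09  ]
bar top far [0.5054 0.2788 0.136 ]
bar top near [0.4546 0.2789 0.136 ]
barR far [0.5047 0.272  0.136 ]
barL near [0.4546 0.2856 0.136 ]
barR near [0.4546 0.27   0.136 ]
roller l far [ 0.4968 -0.1343  0.15  ]
roller l near [ 0.4562 -0.1332  0.15  ]
s L+far [0.4913 0.1236 0.133 ]
s L+near [0.4627 0.1254 0.133 ]
s Nfar [ 0.4896 -0.044   0.134 ]
s Nnear [ 0.461  -0.0422  0.134 ]
s bar top farL [0.5051 0.2785 0.136 ]
s bar top nearL [0.4572 0.2763 0.136 ]
s bar top farR+ [0.5022 0.2953 0.136 ]
s Bnl [0.4096 0.228  0.088 ]
s Bfl [0.5463 0.2301 0.088 ]
```

servo_tool:
  moves:
    - {"travel":[0,0,0],"twist":7,"jaw":0.0854}
    - {"travel":[0,0,0],"twist":7,"jaw":0.0854}
    - {"travel":[0,0,0],"twist":7,"jaw":0.0854}
    - {"travel":[0,0,0],"twist":7,"jaw":0.0854}
    - {"travel":[0,0,0],"twist":7,"jaw":0.0854}
    - {"travel":[0,0,0],"twist":7,"jaw":0.0854}
    - {"travel":[0,0,0],"twist":7,"jaw":0.0854}
    - {"travel":[0,0,0],"twist":7,"jaw":0.0854}
    - {"travel":[0,0,0],"twist":7,"jaw":0.0854}
    - {"travel":[0,0,0],"twist":6.3,"jaw":0.0854}

```text
t: 1.03
tcp_pos: [0.236, 0.6054, 0.1938]
tool_rot: [-3.141, 0.0, 1.554]
wrist_force: [0.0, 0.2, -0.1]
opening: 0.0853
grasp_force: 0.0
```

servo_tool:
  moves:
    - {"travel":[-0.014,0.007,0],"twist":0,"jaw":0.07}
    - {"travel":[-0.0282,0.0137,0],"twist":0,"jaw":0.07}
    - {"travel":[-0.0282,0.0137,0],"twist":0,"jaw":0.07}
    - {"travel":[-0.0282,0.0137,0],"twist":0,"jaw":0.07}
    - {"travel":[-0.0282,0.0137,0],"twist":0,"jaw":0.07}
    - {"travel":[-0.0282,0.0137,0],"twist":0,"jaw":0.07}
    - {"travel":[-0.0282,0.0137,0],"twist":0,"jaw":0.07}
    - {"travel":[-0.0282,0.0137,0],"twist":0,"jaw":0.07}
    - {"travel":[-0.0282,0.0137,0],"twist":0,"jaw":0.07}
    - {"travel":[-0.0282,0.0137,0],"twist":0,"jaw":0.07}
    - {"travel":[-0.0282,0.0137,0],"twist":0,"jaw":0.07}
    - {"travel":[-0.0282,0.0137,0],"twist":0,"jaw":0.07}
    - {"travel":[-0.0282,0.0137,0],"twist":0,"jaw":0.07}
    - {"travel":[-0.0282,0.0137,0],"twist":0,"jaw":0.07}
    - {"travel":[-0.0282,0.0137,0],"twist":0,"jaw":0.07}
    - {"travel":[-0.0282,0.0137,0],"twist":0,"jaw":0.07}
    - {"travel":[-0.0282,0.0137,0],"twist":0,"jaw":0.07}
    - {"travel":[-0.0282,0.0137,0],"twist":0,"jaw":0.07}
    - {"travel":[-0.014,0.007,0],"twist":0,"jaw":0.07}
    - {"travel":[0,0,0],"twist":0,"jaw":0.07}

```text
t: 2.7
tcp_pos: [0.4792, 0.0914, 0.1944]
tool_rot: [3.14, 0.001, 1.554]
wrist_force: [0.4, 0.1, -0.5]
opening: 0.0701
grasp_force: 0.0
```

```bash
python3 -c "
from h import *
s=sense();print(s['t'],s['tcp_pos'],s['tool_rot'],s['opening'],s['joint_pos'],s['wrist_force'])
"
```

```text
2.7 [0.4791566  0.09137342 0.1943887 ] [3.14024062e+00 1.44724130e-03 1.55408363e+00] 0.07008964471152734 [-0.70219726  0.27698184  0.50131331  1.98110042 -0.16355595  0.92165774
 -0.1344974 ] [ 0.41915228  0.08961407 -0.46990711]
```

servo_tool:
  moves:
    - {"travel":[0.001,-0.0005,0.01],"twist":-0.3,"jaw":0.07}
    - {"travel":[0.001,-0.0005,0.015],"twist":0,"jaw":0.07}
    - {"travel":[0,0,0.015],"twist":0,"jaw":0.07}
    - {"travel":[0,0,0.015],"twist":0,"jaw":0.07}
    - {"travel":[0,0,0.015],"twist":0,"jaw":0.07}
    - {"travel":[0,0,0.01],"twist":0,"jaw":0.07}
    - {"travel":[0,0,0.008],"twist":0,"jaw":0.07}
    - {"travel":[0,0,0],"twist":0,"jaw":0.07}
    - {"travel":[0,0,0],"twist":0,"jaw":0.05}
    - {"travel":[0,0,0],"twist":0,"jaw":0.04}
    - {"travel":[0,0,0],"twist":0,"jaw":0.02}
    - {"travel":[0,0,0],"twist":0,"jaw":0.02}
    - {"travel":[0,0,0],"twist":0,"jaw":0.02}
    - {"travel":[0,0,0],"twist":0,"jaw":0.02}
    - {"travel":[0,0,0],"twist":0,"jaw":0.02}
    - {"travel":[0,0,0],"twist":0,"jaw":0.02}
  grip_force: 50

```text
t: 4.03
tcp_pos: [0.4768, 0.0976, 0.1062]
tool_rot: [3.141, -0.0, 1.566]
wrist_force: [-0.1, -0.1, 0.5]
opening: 0.0199
grasp_force: 0.0
```

```bash
python3 -c "
from h import *
save('side','s2.png',(240,130,440,330),3)"
```

```text
(no output)
```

View pics/s2.png

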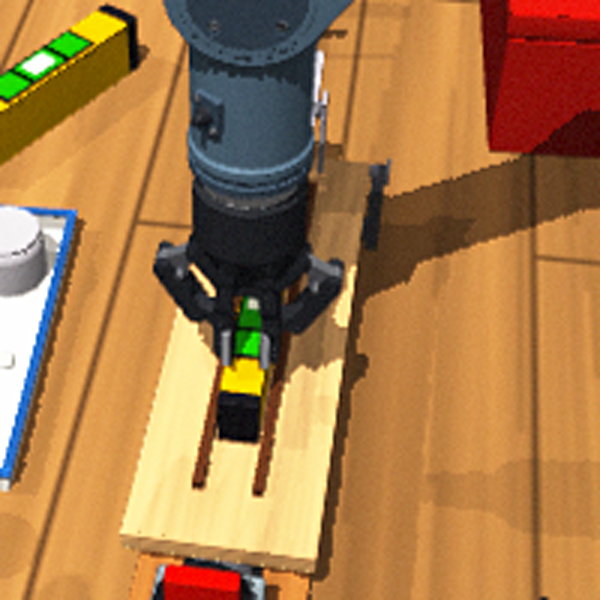

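The gripper straddles the level, with its fingertips near crop (228, 360) and (268, 360). The opening reads 20 mm, which is narrower than the level, so I'll check where the tips really are.

```bash
python3 -c "
from h import *
for x in(.462,.492):
  for z in (.106,.12,.135,.15):
    print(x,z,((proj('side',[x,.0976,z])[0]-[240,130])*3).round())
for p in [(218,392),(265,398)]: print(ray('side',(p[0]/3+240,p[1]/3+130),.134))
s=sense();print(s)
"
```

```text
0.462 0.106 [264. 392.]
0.462 0.12 [265. 380.]
0.462 0.135 [265. 366.]
0.462 0.15 [265. 353.]
0.492 0.106 [225. 388.]
0.492 0.12 [225. 376.]
0.492 0.135 [225. 362.]
0.492 0.15 [225. 348.]
[0.49261694 0.12621641 0.134     ]
[0.45830309 0.12697369 0.134     ]
{'t': 4.0833, 'joint_pos': array([-0.65139999,  0.41630939,  0.44097414,  2.05555475, -0.26395363,
        0.72297905, -0.04931973]), 'joint_vel': array([ 1.89068974e-05,  1.15941800e-03, -1.78105678e-03, -1.66426846e-04,
        4.02529967e-04, -4.74363645e-04, -9.45648172e-04]), 'joint_torque': array([-2.55693623e-03, -4.09074605e+01,  5.32619432e+00, -1.89289588e+01,
        9.42901330e-03,  8.69819614e-04, -2.92901732e-04]), 'tcp_pos': array([0.47675411, 0.09761489, 0.10615588]), 'tool_rot': array([ 3.14147981e+00, -4.49453040e-05,  1.56545730e+00]), 'wrist_force': array([ 0.2852678 , -0.38526783, -0.60822669]), 'ft_torque': array([-0.03110268,  0.01894307,  0.03608258]), 'grasp_force': 0.0, 'opening': 0.020131781187002463}
```

```bash
python3 -c "
from h import *
a=optics.grab_frame('side')[220:290,285:355,::-1];u,v=proj('top',[.477,.0976,.12])[0].astype(int);print(u,v)
b=optics.grab_frame('top')[v-35:v+35,u-35:u+35,::-1]
cv2.imwrite('pics/c3.png',np.hstack([cv2.resize(i,(400,400),interpolation=cv2.INTER_CUBIC) for i in(a,b)]))"
```

```text
286 241
```

View pics/c3.png

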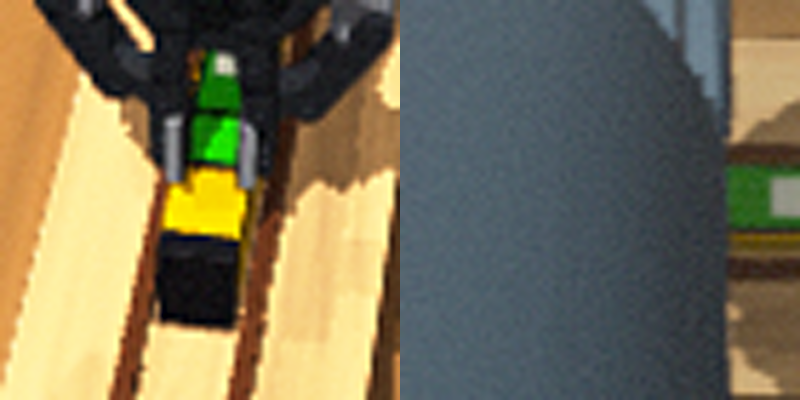

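The grey pads sit at crop columns 165–182 and 240–258, with their ends at row 185. They're above the level's top, so the real tips are roughly 30 mm higher than the reported TCP. I'll open and look again before going lower.

servo_tool:
  moves:
    - {"travel":[0,0,0],"twist":0,"jaw":0.06}
    - {"travel":[0,0,0],"twist":0,"jaw":0.06}
    - {"travel":[0,0,0],"twist":0,"jaw":0.06}
    - {"travel":[0,0,0],"twist":0,"jaw":0.06}
    - {"travel":[0,0,0],"twist":0,"jaw":0.06}
    - {"travel":[0,0,0],"twist":0,"jaw":0.06}

```text
t: 4.68
tcp_pos: [0.4767, 0.0976, 0.1061]
tool_rot: [3.142, 0.0, 1.566]
wrist_force: [1.0, -0.0, 0.6]
opening: 0.0597
grasp_force: 0.0
```

```bash
python3 -c "
from h import *
a=optics.grab_frame('side')[205:285,270:370,::-1]
cv2.imwrite('pics/c4.png',cv2.resize(a,None,fx=7,fy=7,interpolation=cv2.INTER_CUBIC))
q=lambda p:((proj('side',p)[0]-[270,205])*7).round()
for z in(.106,.12,.14): print(z,q([.4467,.0976,z]),q([.5067,.0976,z]))
print(sense()['opening'])"
```

```text
0.106 [454. 396.] [269. 375.]
0.12 [455. 367.] [268. 346.]
0.14 [457. 325.] [268. 304.]
0.05981140838730991
```

View pics/c4.png

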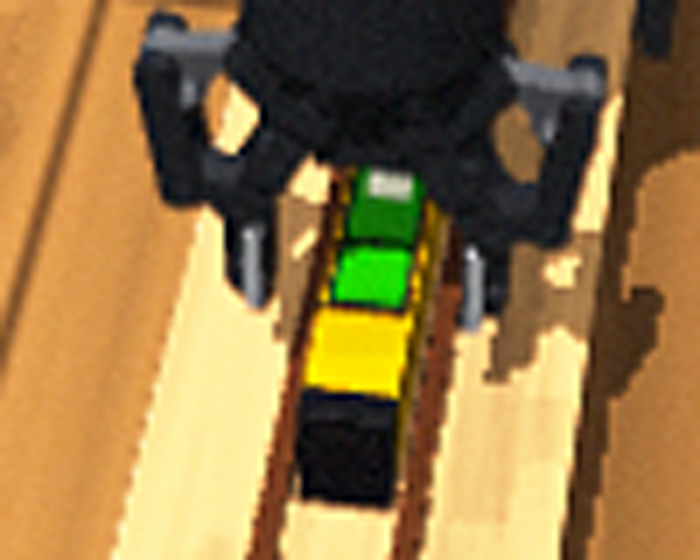

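The tips sit at crop (262, 305) and (470, 325), which projects to z ≈ 0.14. The reported z is therefore about 30 mm low. I'll go down in guarded steps and watch the force.

servo_tool:
  moves:
    - {"travel":[0,0.0005,0.004],"twist":0,"jaw":0.06}
    - {"travel":[0,0,0.004],"twist":0,"jaw":0.06}
    - {"travel":[0,0,0.004],"twist":0,"jaw":0.06}
    - {"travel":[0,0,0.003],"twist":0,"jaw":0.06}
    - {"travel":[0,0,0],"twist":0,"jaw":0.06}

```text
t: 5.15
tcp_pos: [0.4766, 0.0974, 0.0903]
tool_rot: [-3.14, 0.001, 1.566]
wrist_force: [0.2, -0.3, 0.4]
opening: 0.0599
grasp_force: 0.0
```

servo_tool:
  moves:
    - {"travel":[0,0,0.003],"twist":0,"jaw":0.06}
    - {"travel":[0,0,0.002],"twist":0,"jaw":0.06}
    - {"travel":[0,0,0],"twist":0,"jaw":0.06}

```text
t: 5.4
tcp_pos: [0.477, 0.0976, 0.0857]
tool_rot: [-3.141, 0.0, 1.566]
wrist_force: [-0.6, -0.4, -0.2]
opening: 0.0601
grasp_force: 0.0
```

```bash
python3 -c "
from h import *
a=optics.grab_frame('side')[205:285,270:370,::-1]
cv2.imwrite('pics/c5.png',cv2.resize(a,None,fx=7,fy=7,interpolation=cv2.INTER_CUBIC))"
```

```text
(no output)
```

View pics/c5.png

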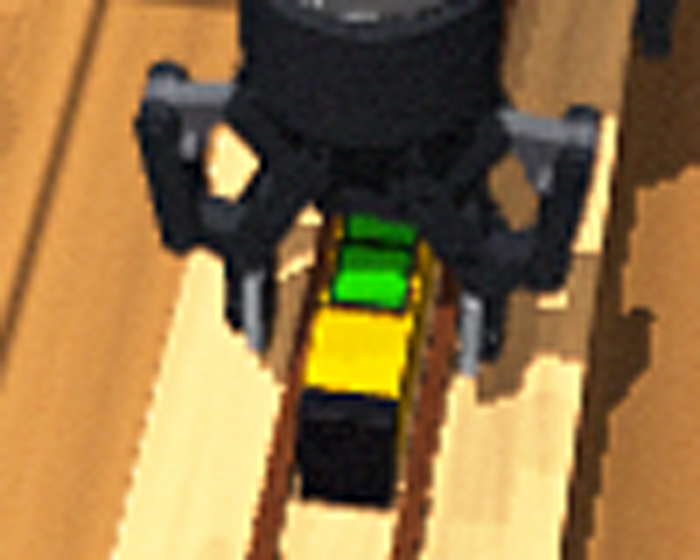

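The reported z is 0.0857, below the board top, with zero force, so the reading is definitely offset. The tips are at crop rows 350–370, which is really z ≈ 0.12. Next: 4 mm lower, then close.

servo_tool:
  moves:
    - {"travel":[0,0,0.004],"twist":0,"jaw":0.06}
    - {"travel":[0,0,0],"twist":0,"jaw":0.045}
    - {"travel":[0,0,0],"twist":0,"jaw":0.035}
    - {"travel":[0,0,0],"twist":0,"jaw":0.02}
    - {"travel":[0,0,0],"twist":0,"jaw":0.02}
    - {"travel":[0,0,0],"twist":0,"jaw":0.02}
    - {"travel":[0,0,0],"twist":0,"jaw":0.02}
    - {"travel":[0,0,0],"twist":0,"jaw":0.02}
    - {"travel":[0,0,0],"twist":0,"jaw":0.02}
  grip_force: 50

```text
t: 6.2
tcp_pos: [0.4775, 0.0977, 0.0823]
tool_rot: [3.141, -0.0, 1.566]
wrist_force: [1.3, -0.4, 0.9]
opening: 0.0285
grasp_force: 53.2
```

servo_tool:
  moves:
    - {"travel":[-0.004,0,0],"twist":0,"jaw":0.02}
    - {"travel":[-0.008,0,-0.0001],"twist":0,"jaw":0.02}
    - {"travel":[-0.01,0,-0.0001],"twist":0,"jaw":0.02}
    - {"travel":[-0.01,0,-0.0001],"twist":0,"jaw":0.02}
    - {"travel":[-0.01,0,-0.0001],"twist":0,"jaw":0.02}
    - {"travel":[-0.01,0,-0.0001],"twist":0,"jaw":0.02}
    - {"travel":[-0.01,-0.0002,-0.0001],"twist":0,"jaw":0.02}
    - {"travel":[-0.008,-0.0002,-0.0001],"twist":0,"jaw":0.02}
    - {"travel":[-0.005,0,0],"twist":0,"jaw":0.02}
    - {"travel":[0,0,0],"twist":0,"jaw":0.02}

```text
t: 7.03
tcp_pos: [0.4763, 0.0205, 0.0828]
tool_rot: [-3.142, 0.001, 1.564]
wrist_force: [1.1, -1.6, 4.2]
opening: 0.0286
grasp_force: 53.4
```

servo_tool:
  moves:
    - {"travel":[-0.004,0,0],"twist":0,"jaw":0.02}
    - {"travel":[-0.005,0,0],"twist":0,"jaw":0.02}
    - {"travel":[-0.005,0,0],"twist":0,"jaw":0.02}
    - {"travel":[-0.005,0,0],"twist":0,"jaw":0.02}
    - {"travel":[-0.005,0,0],"twist":0,"jaw":0.02}
    - {"travel":[-0.004,0,0],"twist":0,"jaw":0.02}
    - {"travel":[-0.003,0,0],"twist":0,"jaw":0.02}
    - {"travel":[0,0,0],"twist":0,"jaw":0.02}

```text
t: 7.7
tcp_pos: [0.4765, -0.0065, 0.0831]
tool_rot: [-3.142, -0.002, 1.567]
wrist_force: [-0.4, 7.6, 7.0]
opening: 0.0284
grasp_force: 53.9
```

servo_tool:
  moves:
    - {"travel":[-0.003,0,0],"twist":0,"jaw":0.02}
    - {"travel":[-0.003,0,0],"twist":0,"jaw":0.02}
    - {"travel":[-0.003,0,0],"twist":0,"jaw":0.02}
    - {"travel":[0,0,0],"twist":0,"jaw":0.02}

```text
t: 8.03
tcp_pos: [0.4764, -0.015, 0.0831]
tool_rot: [-3.141, -0.003, 1.567]
wrist_force: [-0.8, 8.3, 8.7]
opening: 0.0284
grasp_force: 54.0
```

servo_tool:
  moves:
    - {"travel":[-0.002,0,0],"twist":0,"jaw":0.02}
    - {"travel":[-0.002,0,0],"twist":0,"jaw":0.02}
    - {"travel":[-0.002,0,0],"twist":0,"jaw":0.02}
    - {"travel":[0,0,0],"twist":0,"jaw":0.02}

```text
t: 8.37
tcp_pos: [0.4763, -0.0201, 0.0831]
tool_rot: [-3.141, -0.004, 1.568]
wrist_force: [-1.5, 11.4, 9.3]
opening: 0.0285
grasp_force: 54.1
```

servo_tool:
  moves:
    - {"travel":[-0.002,0,0],"twist":0,"jaw":0.02}
    - {"travel":[-0.002,0,0],"twist":0,"jaw":0.02}
    - {"travel":[0,0,0],"twist":0,"jaw":0.02}

```text
t: 8.62
tcp_pos: [0.4763, -0.0201, 0.0831]
tool_rot: [-3.14, -0.008, 1.57]
wrist_force: [-1.7, 21.9, 12.7]
opening: 0.0289
grasp_force: 54.3
```

servo_tool:
  moves:
    - {"travel":[-0.002,0,0],"twist":0,"jaw":0.02}
    - {"travel":[-0.002,0,0],"twist":0,"jaw":0.02}
    - {"travel":[0,0,0],"twist":0,"jaw":0.02}

```text
t: 8.87
tcp_pos: [0.4762, -0.02, 0.0832]
tool_rot: [-3.14, -0.013, 1.572]
wrist_force: [-1.5, 32.1, 13.1]
opening: 0.029
grasp_force: 54.6
```

servo_tool:
  moves:
    - {"travel":[0.003,0,0],"twist":0,"jaw":0.02}
    - {"travel":[0.0025,0,0],"twist":0,"jaw":0.02}
    - {"travel":[0,0,0],"twist":0,"jaw":0.02}
    - {"travel":[0,0,0],"twist":0,"jaw":0.035}
    - {"travel":[0,0,0],"twist":0,"jaw":0.05}
    - {"travel":[0,0,0],"twist":0,"jaw":0.06}
    - {"travel":[0,0,0],"twist":0,"jaw":0.06}
    - {"travel":[0,0,0],"twist":0,"jaw":0.06}

```text
t: 9.53
tcp_pos: [0.4758, -0.0267, 0.0825]
tool_rot: [-3.141, 0.001, 1.565]
wrist_force: [0.3, 0.6, 0.0]
opening: 0.0604
grasp_force: 0.0
```

servo_tool:
  moves:
    - {"travel":[0,0,-0.005],"twist":0,"jaw":0.06}
    - {"travel":[0,0,-0.015],"twist":0,"jaw":0.06}
    - {"travel":[0,0,-0.02],"twist":0,"jaw":0.06}
    - {"travel":[0,0,-0.02],"twist":0,"jaw":0.06}
    - {"travel":[0,0,-0.02],"twist":0,"jaw":0.06}
    - {"travel":[0,0,-0.005],"twist":0,"jaw":0.06}
    - {"travel":[0,0,0],"twist":0,"jaw":0.06}

```text
t: 10.12
tcp_pos: [0.4774, -0.026, 0.1693]
tool_rot: [3.138, -0.001, 1.565]
wrist_force: [0.3, 0.9, 0.2]
opening: 0.0599
grasp_force: 0.0
```

servo_tool:
  moves:
    - {"travel":[0.015,0,0],"twist":0,"jaw":0.06}
    - {"travel":[0.03,0,0],"twist":0,"jaw":0.06}
    - {"travel":[0.03,0,0],"twist":0,"jaw":0.06}
    - {"travel":[0.03,0,0],"twist":0,"jaw":0.06}
    - {"travel":[0.03,0,0],"twist":0,"jaw":0.06}
    - {"travel":[0.03,0,0],"twist":0,"jaw":0.06}
    - {"travel":[0.03,0,0],"twist":0,"jaw":0.06}
    - {"travel":[0.03,0,0],"twist":0,"jaw":0.06}
    - {"travel":[0.03,0.0005,0],"twist":0,"jaw":0.06}
    - {"travel":[0.03,0.0005,0],"twist":0,"jaw":0.06}
    - {"travel":[0.02,0,0],"twist":0,"jaw":0.06}
    - {"travel":[0,0,0],"twist":0,"jaw":0.06}

```text
t: 11.12
tcp_pos: [0.477, 0.2844, 0.1662]
tool_rot: [-3.14, -0.001, 1.572]
wrist_force: [0.0, 1.0, 0.2]
opening: 0.06
grasp_force: 0.0
```

servo_tool:
  moves:
    - {"travel":[0,0,0],"twist":-6.9,"jaw":0.06}
    - {"travel":[0,0,0],"twist":-6.9,"jaw":0.06}
    - {"travel":[0,0,0],"twist":-6.9,"jaw":0.06}
    - {"travel":[0,0,0],"twist":-6.9,"jaw":0.06}
    - {"travel":[0,0,0],"twist":-6.9,"jaw":0.06}
    - {"travel":[0,0,0],"twist":-6.9,"jaw":0.06}
    - {"travel":[0,0,0],"twist":-6.9,"jaw":0.06}
    - {"travel":[0,0,0],"twist":-6.9,"jaw":0.06}
    - {"travel":[0,0,0],"twist":-6.9,"jaw":0.06}
    - {"travel":[0,0,0],"twist":-6.9,"jaw":0.06}
    - {"travel":[0,0,0],"twist":-6.9,"jaw":0.06}
    - {"travel":[0,0,0],"twist":-6.9,"jaw":0.06}
    - {"travel":[0,0,0],"twist":-6.9,"jaw":0.06}
    - {"travel":[0,0,0],"twist":0,"jaw":0.06}

```text
t: 12.28
tcp_pos: [0.4783, 0.2778, 0.1666]
tool_rot: [-3.14, -0.002, 3.134]
wrist_force: [0.9, 0.2, -0.3]
opening: 0.0599
grasp_force: 0.0
```

```bash
python3 -c "
from h import *
s=sense();print(s['tcp_pos'],s['tool_rot'],s['joint_pos'])
a=optics.grab_frame('side')[210:360,250:400,::-1];b=optics.grab_frame('top')[200:280,270:460,::-1]
o=np.zeros((600,800,3),np.uint8);o[:400,:400]=cv2.resize(a,(400,400),interpolation=cv2.INTER_CUBIC)
c=cv2.resize(b,None,fx=2.1,fy=2.1,interpolation=cv2.INTER_CUBIC);o[:c.shape[0],400:400+c.shape[1]]=c[:,:400]
cv2.imwrite('pics/c6.png',o[:400])"
```

```text
[0.47828692 0.27783943 0.16660064] [-3.14043398e+00 -1.79594862e-03  3.13443100e+00] [-0.63485438  0.4052911   0.03489684  1.82444369 -0.01746716  0.91428826
  0.97154443]
```

View pics/c6.png

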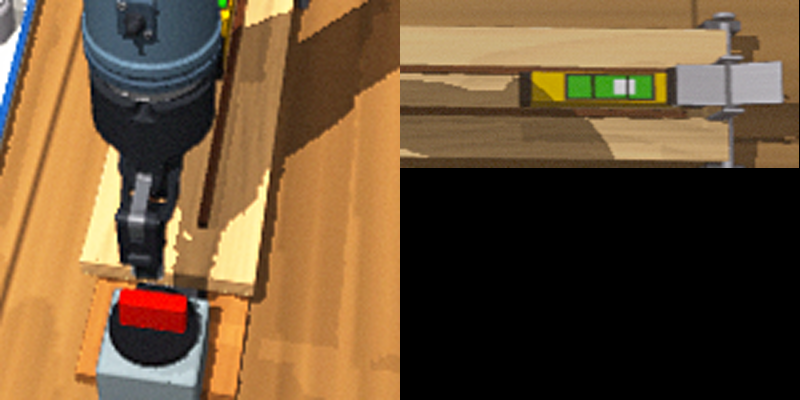

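The level's nose is under the clip (+y end at top-crop column 522), and the bubble lies right of the lines. In the side view the fingertip is at crop (148, 278) and the bar is at rows 290–325. I'll check those numbers.

```bash
python3 -c "
from h import *
for z in (.17,.19,.2,.21,.22,.24): print(z,ray('side',(305.5,314.3),z).round(4))
print('level +y end',ray('top',((522-400)/2.1+270,200+87/2.1),.134), 'clip L',ray('top',((672-400)/2.1+270,200+87/2.1),.15))
for u,v in[(122,289),(187,296),(122,309),(187,332)]: print('bar',ray('side',(250+u*.375,210+v*.375),.136).round(4))
c=((624-400)/2.1+270,200+87/2.1);print(c,ray('top',c,.134),ray('top',((567-400)/2.1+270,c[1]),.134),ray('top',((655-400)/2.1+270,c[1]),.134))
"
```

```text
0.17 [0.4816 0.2896 0.17  ]
0.19 [0.4791 0.303  0.19  ]
0.2 [0.4779 0.3097 0.2   ]
0.21 [0.4767 0.3164 0.21  ]
0.22 [0.4754 0.3231 0.22  ]
0.24 [0.473  0.3365 0.24  ]
level +y end [0.475411  0.0100449 0.134    ] clip L [ 0.47352814 -0.13775759  0.15      ]
bar [0.503 0.279 0.136]
bar [0.4553 0.2781 0.136 ]
bar [0.5    0.2957 0.136 ]
bar [0.4512 0.3079 0.136 ]
(376.66666666666663, 241.42857142857142) [ 0.47572576 -0.09256994  0.134     ] [ 0.47554978 -0.03519813  0.134     ] [ 0.47582156 -0.12380221  0.134     ]
```

```bash
python3 -c "
from h import *
a=cv2.imread('pics/t0.png')[222:262,190:226];b=cv2.imread('pics/s0.png')[310:350,285:330]
cv2.imwrite('pics/c7.png',np.hstack([cv2.resize(i,(400,400),interpolation=cv2.INTER_NEAREST) for i in(a,b)]))
q=lambda n,p:proj(n,p)[0]
for n,o,s in(('top',(190,222),(400/36,10)),('side',(285,310),(400/45,10))):
  for y in(.271,.278,.285):
    for z in(.104,.136): print(n,y,z,[((q(n,[x,y,z])-o+.5)*s).round() for x in(.455,.505)])
"
```

```text
top 0.271 0.104 [array([194., 309.]), array([204.,  81.])]
top 0.271 0.136 [array([155., 291.]), array([166.,  55.])]
top 0.278 0.104 [array([158., 309.]), array([168.,  81.])]
top 0.278 0.136 [array([118., 291.]), array([129.,  55.])]
top 0.285 0.104 [array([121., 309.]), array([132.,  81.])]
top 0.285 0.136 [array([ 81., 290.]), array([92., 55.])]
side 0.271 0.104 [array([321., 175.]), array([102., 144.])]
side 0.271 0.136 [array([323.,  85.]), array([97., 53.])]
side 0.278 0.104 [array([317., 205.]), array([ 96., 174.])]
side 0.278 0.136 [array([318., 115.]), array([92., 83.])]
side 0.285 0.104 [array([313., 235.]), array([ 91., 204.])]
side 0.285 0.136 [array([314., 145.]), array([ 86., 114.])]
```

View pics/c7.png

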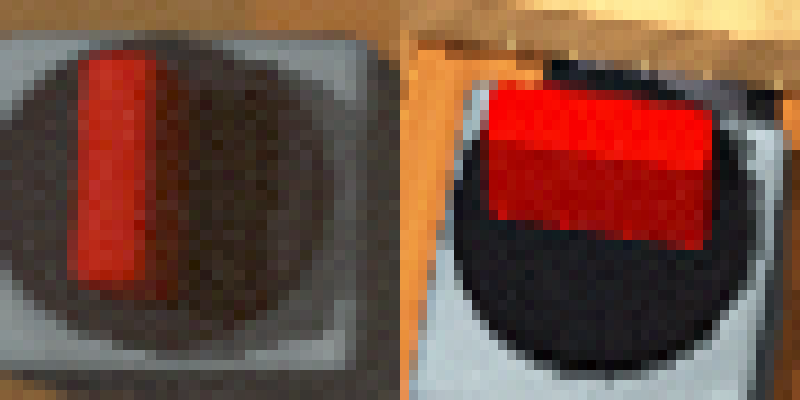

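The top image puts the bar's centre at y ≈ 0.280 and the side image at 0.2847, so I'll use (0.481, 0.2815). Now to lower over the bar and close.

servo_tool:
  moves:
    - {"travel":[-0.0027,0.0037,0.01],"twist":0,"jaw":0.06}
    - {"travel":[0,0,0.015],"twist":0,"jaw":0.06}
    - {"travel":[0,0,0.015],"twist":0,"jaw":0.06}
    - {"travel":[0,0,0.015],"twist":0,"jaw":0.06}
    - {"travel":[0,0,0.01],"twist":0,"jaw":0.06}
    - {"travel":[0,0,0.005],"twist":0,"jaw":0.06}
    - {"travel":[0,0,0],"twist":0,"jaw":0.06}

```text
t: 12.97
tcp_pos: [0.4807, 0.2824, 0.0963]
tool_rot: [-3.14, -0.002, 3.13]
wrist_force: [-1.0, 0.4, 0.1]
opening: 0.06
grasp_force: 0.0
```

servo_tool:
  moves:
    - {"travel":[0,0,0.005],"twist":0,"jaw":0.06}
    - {"travel":[0,0,0.005],"twist":0,"jaw":0.06}
    - {"travel":[0,0,0.004],"twist":0,"jaw":0.06}
    - {"travel":[0,0,0],"twist":0,"jaw":0.06}

```text
t: 13.3
tcp_pos: [0.4812, 0.2826, 0.0832]
tool_rot: [-3.141, -0.001, 3.131]
wrist_force: [-1.0, -0.4, 0.1]
opening: 0.06
grasp_force: 0.0
```

servo_tool:
  moves:
    - {"travel":[0,0,0],"twist":0,"jaw":0.04}
    - {"travel":[0,0,0],"twist":0,"jaw":0.025}
    - {"travel":[0,0,0],"twist":0,"jaw":0.005}
    - {"travel":[0,0,0],"twist":0,"jaw":0.005}
    - {"travel":[0,0,0],"twist":0,"jaw":0.005}
    - {"travel":[0,0,0],"twist":0,"jaw":0.005}
    - {"travel":[0,0,0],"twist":0,"jaw":0.005}
    - {"travel":[0,0,0],"twist":0,"jaw":0.005}
  grip_force: 60

```text
t: 13.97
tcp_pos: [0.4817, 0.2822, 0.0838]
tool_rot: [-3.141, 0.0, 3.131]
wrist_force: [0.3, -4.1, 1.5]
opening: 0.0121
grasp_force: 61.3
```

servo_tool:
  moves:
    - {"travel":[0,-0.001,0.002],"twist":0,"jaw":0.005}
    - {"travel":[0,0,0.002],"twist":0,"jaw":0.005}
    - {"travel":[0,0,0.002],"twist":0,"jaw":0.005}
    - {"travel":[0,0,0],"twist":0,"jaw":0.005}
    - {"travel":[0,0,0],"twist":0,"jaw":0.005}

```text
t: 14.38
tcp_pos: [0.4818, 0.2821, 0.0784]
tool_rot: [3.141, 0.0, 3.131]
wrist_force: [-0.6, -2.7, 9.7]
opening: 0.0121
grasp_force: 62.2
```

servo_tool:
  moves:
    - {"travel":[0,0,0.001],"twist":0,"jaw":0.005}
    - {"travel":[0,0,0.001],"twist":0,"jaw":0.005}
    - {"travel":[0,0,0],"twist":0,"jaw":0.005}
    - {"travel":[0,0,0],"twist":0,"jaw":0.005}

```text
t: 14.72
tcp_pos: [0.4819, 0.2822, 0.0781]
tool_rot: [3.141, 0.001, 3.131]
wrist_force: [-6.2, -6.4, 26.7]
opening: 0.0124
grasp_force: 64.5
```

servo_tool:
  moves:
    - {"travel":[0,0,-0.0008],"twist":0,"jaw":0.005}
    - {"travel":[0,0,0],"twist":4,"jaw":0.005}
    - {"travel":[0,0,0],"twist":4,"jaw":0.005}
    - {"travel":[0,0,0],"twist":4,"jaw":0.005}
    - {"travel":[0,0,0],"twist":4,"jaw":0.005}
    - {"travel":[0,0,0],"twist":4,"jaw":0.005}
    - {"travel":[0,0,0],"twist":4,"jaw":0.005}
    - {"travel":[0,0,0],"twist":4,"jaw":0.005}
    - {"travel":[0,0,0],"twist":2,"jaw":0.005}
    - {"travel":[0,0,0],"twist":0,"jaw":0.005}
    - {"travel":[0,0,0],"twist":0,"jaw":0.005}
    - {"travel":[0,0,0],"twist":0,"jaw":0.005}
    - {"travel":[0,0,0],"twist":0,"jaw":0.005}
    - {"travel":[0,0,0],"twist":0,"jaw":0.005}
    - {"travel":[0,0,0],"twist":0,"jaw":0.005}
    - {"travel":[0,0,0],"twist":0,"jaw":0.005}
    - {"travel":[0,0,0],"twist":0,"jaw":0.005}
    - {"travel":[0,0,0],"twist":0,"jaw":0.005}
    - {"travel":[0,0,0],"twist":0,"jaw":0.005}
    - {"travel":[0,0,0],"twist":0,"jaw":0.005}

```text
t: 16.38
tcp_pos: [0.4819, 0.2818, 0.0782]
tool_rot: [3.141, 0.0, 2.608]
wrist_force: [-4.7, -4.8, 21.3]
opening: 0.0119
grasp_force: 63.7
```

```bash
cat > b.py <<'E'
from h import *
def look(im):
    a=im[225:258,325:400].astype(int);R,G,B=a[...,0],a[...,1],a[...,2]
    g=(G>R+40)&(G>B+40); w=(abs(R-G)<40)&(abs(G-B)<60)&(G>140)
    row=np.where(g.sum(1)>15)[0];
    r0,r1=row.min()+2,row.max()-2
    c=np.where(g[r0:r1].sum(0)>=2)[0];lo,hi=c.min(),c.max()
    m=w[r0:r1,lo:hi+1].sum(0);u=(m*np.arange(lo,hi+1)).sum()/max(m.sum(),1)
    print('rows',225+row.min(),225+row.max(),'vial',325+lo,325+hi,'bubble',325+u,'w',m.sum()/(r1-r0), 'mm from mid',-(u-(lo+hi)/2)*88/(hi-lo+1))
    v=(r0+r1)//2
    for i in range(lo-2,hi+3): print(325+i,a[v-1:v+2,i].mean(0).round().astype(int),end=' ')
look(optics.grab_frame('top'))
s=sense();print(s['t'],s['tcp_pos'],s['tool_rot'],s['wrist_force'],s['ft_torque'])
E
python3 b.py
```

```text
rows 236 246 vial 350 389 bubble 370.5 w 10.0 mm from mid -2.2
348 [157 119  20] 349 [68 60 47] 350 [ 57 138  37] 351 [ 65 164  29] 352 [ 69 162  34] 353 [ 63 160  28] 354 [ 68 161  30] 355 [ 66 161  31] 356 [ 66 160  27] 357 [ 65 161  29] 358 [ 66 162  27] 359 [ 70 164  32] 360 [ 65 148  36] 361 [52 86 25] 362 [56 71 29] 363 [ 62 143  29] 364 [ 63 162  28] 365 [103 169  91] 366 [189 193 190] 367 [207 203 208] 368 [205 203 205] 369 [205 203 204] 370 [205 204 204] 371 [203 202 204] 372 [205 203 204] 373 [206 204 206] 374 [209 204 210] 375 [170 188 167] 376 [ 90 167  72] 377 [ 54 128  25] 378 [55 72 27] 379 [ 60 137  24] 380 [ 68 165  35] 381 [ 66 162  31] 382 [ 64 157  26] 383 [ 63 162  30] 384 [ 65 161  32] 385 [ 64 160  26] 386 [ 66 161  30] 387 [ 63 161  33] 388 [ 64 161  27] 389 [ 64 148  42] 390 [61 95 40] 391 [123  95  44] 16.4333 [0.48188919 0.28183094 0.07821491] [3.14097806e+00 2.07372254e-04 2.60759506e+00] [-4.30746445 -6.94059856 21.00035742] [-1.17136849  1.10079164  0.11739435]
```

servo_tool:
  moves:
    - {"travel":[0,0,0],"twist":2,"jaw":0.005}
    - {"travel":[0,0,0],"twist":2,"jaw":0.005}
    - {"travel":[0,0,0],"twist":0,"jaw":0.005}
    - {"travel":[0,0,0],"twist":0,"jaw":0.005}
    - {"travel":[0,0,0],"twist":0,"jaw":0.005}
    - {"travel":[0,0,0],"twist":0,"jaw":0.005}
    - {"travel":[0,0,0],"twist":0,"jaw":0.005}
    - {"travel":[0,0,0],"twist":0,"jaw":0.005}
    - {"travel":[0,0,0],"twist":0,"jaw":0.005}
    - {"travel":[0,0,0],"twist":0,"jaw":0.005}
    - {"travel":[0,0,0],"twist":0,"jaw":0.005}
    - {"travel":[0,0,0],"twist":0,"jaw":0.005}
    - {"travel":[0,0,0],"twist":0,"jaw":0.005}
    - {"travel":[0,0,0],"twist":0,"jaw":0.005}
    - {"travel":[0,0,0],"twist":0,"jaw":0.005}
    - {"travel":[0,0,0],"twist":0,"jaw":0.005}
    - {"travel":[0,0,0],"twist":0,"jaw":0.005}
    - {"travel":[0,0,0],"twist":0,"jaw":0.005}
    - {"travel":[0,0,0],"twist":0,"jaw":0.005}
    - {"travel":[0,0,0],"twist":0,"jaw":0.005}

```text
t: 18.1
tcp_pos: [0.4819, 0.2818, 0.0782]
tool_rot: [3.141, 0.0, 2.538]
wrist_force: [-5.3, -5.6, 21.0]
opening: 0.0123
grasp_force: 63.8
```

```bash
python3 b.py; python3 -c "
from h import *
a=optics.grab_frame('side')[180:360,240:400,::-1];b=optics.grab_frame('top')[215:265,310:450,::-1]
o=np.zeros((450,800,3),np.uint8);o[:,:400]=cv2.resize(a,(400,450),interpolation=cv2.INTER_CUBIC)
o[:143,400:]=cv2.resize(b,(400,143),interpolation=cv2.INTER_CUBIC)
cv2.imwrite('pics/c8.png',o)"
```

```text
rows 236 246 vial 350 389 bubble 369.5 w 10.0 mm from mid -0.0
348 [159 123  29] 349 [73 63 51] 350 [ 59 139  41] 351 [ 62 163  32] 352 [ 66 163  35] 353 [ 64 161  29] 354 [ 66 161  31] 355 [ 67 161  33] 356 [ 69 161  31] 357 [ 63 159  23] 358 [ 65 159  26] 359 [ 67 163  26] 360 [ 67 164  33] 361 [ 62 116  33] 362 [53 70 28] 363 [ 56 141  20] 364 [ 82 164  67] 365 [188 193 188] 366 [210 205 210] 367 [206 203 206] 368 [205 203 205] 369 [204 203 203] 370 [205 204 205] 371 [204 203 204] 372 [206 204 207] 373 [208 204 208] 374 [181 194 180] 375 [114 172 105] 376 [ 65 163  35] 377 [ 58 130  24] 378 [55 68 31] 379 [54 85 31] 380 [ 66 148  32] 381 [ 66 163  33] 382 [ 64 160  27] 383 [ 63 159  28] 384 [ 66 160  31] 385 [ 66 161  36] 386 [ 67 160  29] 387 [ 62 161  27] 388 [ 65 162  30] 389 [ 63 150  40] 390 [62 98 48] 391 [111  84  39] 18.15 [0.48187016 0.28177203 0.07820402] [3.14106255e+00 1.50303669e-04 2.53776014e+00] [-4.63943007 -5.73914937 20.42852101] [-1.13166613  1.07259688  0.06368278]
```

View pics/c8.png

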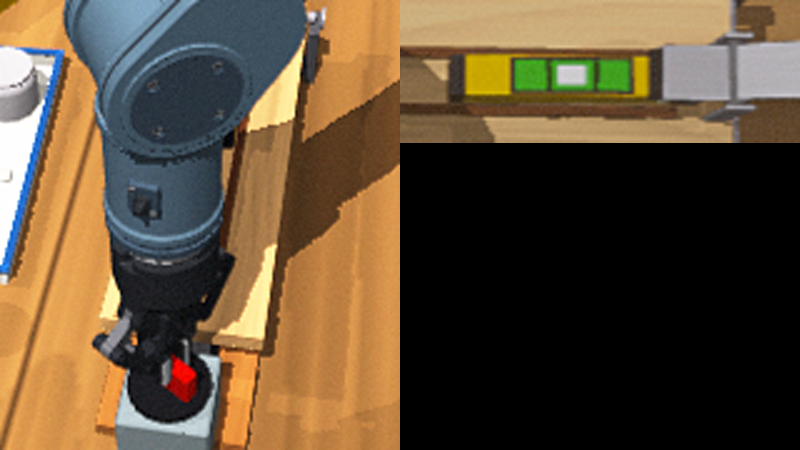

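The bubble (crop 572, 75) sits centred between its lines at px 361.5 and 378.5. The level is under the roller and hasn't moved, and the knob is gripped, pushed down and turned. Handing in.

```bash
python3 -c "
from h import *
print(workorder.sign_off())"
```

```text
the job is handed in; nothing more can be done
None
```

I handed the job in at about 18 s of the 64 s: the level is home against the stop under the roller, and the knob is still gripped, pushed fully down and turned about 0.6 rad clockwise, with the bubble still and centred between the lines; sign-off returned no verdict.

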